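# Brace the stock jar in its nest and twist off the tight cap

### The job

Open the square clear jar of brass nuts: its twist-off cap is too tight to open on the bare bench, so first set the closed jar upright and fully down in the square metal nest, which keeps it from turning. Then turn the cap counter-clockwise (seen from above) just until its threads come free, and lift it straight off while the jar stays fully down in the nest. Finish still holding the cap in the gripper, level and about two centimetres straight above the open jar, and leave the other things on the bench where they are.

Things in the scene. Friction and masses are not known exactly. Their poses are not given: they have to be found in the camera images.
- jar: square jar of clear plastic holding brass nuts, about 0.3 kg: body 62 x 62 mm, 74 mm tall, then a round neck 43 mm in diameter; 104 mm tall with its cap on. Origin: centre of the underside, z up, x and y square to the flat sides. A small raised pip on the shoulder marks the +x+y corner. On the bare bench it would turn with the cap
- cap: the jar's grey ribbed round cap, 60 mm in diameter, 26 mm tall (its lower edge 4 mm above the jar's shoulder when on), 0.05 kg. Origin: centre of its open lower edge, z up; a raised rib on its top runs from the centre towards the rim along +x. It can be gripped across its skirt at any yaw, and the closed jar can be carried by it (60 N grip is ample)
- cap_top (a point): centre of the cap's top, 26 mm above its lower edge; axes as the cap's. Closure: three thread lugs. Yaw of cap relative to jar is -0.14 to 0.24 rad at the start (locked); turned counter-clockwise from above it is free from about 0.68 to 1.40 rad, then meets the next thread. So turning it by 1.0 rad always frees it; that takes up to about 0.6 N m
- jar_mouth (a point): centre of the jar's mouth, at the rim, 99.5 mm above the jar's underside; axes as the jar's. A sprung seal in it presses the cap up with about 24 N and pushes a freed cap up 3 mm. The cap's lower edge is 21.5 mm below the rim when closed: it must rise that far to pass the rim
- nest_seat (a point): centre of the pocket floor of the nest, a fixed aluminium fixture with a 110 x 110 mm base plate; x and y square to the pocket walls, z up. Floor 8 mm above the bench; pocket 66 x 66 mm between four straight walls 14 mm high, topped by lips that flare outward to about 80 mm apart, 31 mm above the bench. The jar fits in any of the four square orientations
- round_jar: bystander: closed ROUND jar of clear plastic with a grey cap, 68 mm diameter, 105 mm tall, origin at the centre of its underside; stands in the same row as the square jar and the nest
- cells_large: bystander: block of eight blue-green cylindrical battery cells, 38 x 77 x 65 mm, beyond the row
- cells_small: bystander: block of four such cells, 38 x 38 x 65 mm, beyond the row
- tape_roll: bystander: roll of tape lying flat, 90 mm diameter, 24 mm high, beyond the row
- screwdriver: bystander: screwdriver lying near the robot on its right
- wood_block: bystander: dark wooden block 50 x 110 x 35 mm near the robot on its left
- carton: bystander: small carton 80 x 100 x 60 mm beyond the row
Mind the look-alikes: they are no part of the job. What is shaped like the cap but purple is not meant. Several things look just like the part that bears nest_seat: the one meant starts farthest from the robot's base.

How it is judged:
On the way:
1. the jar stands fully down in the nest with its cap still locked on (horizontal distance between jar and nest_seat below 0.006 m and z of jar in the frame of nest_seat between -0.003 and 0.004 m and angle between jar's own z axis and vertical below 0.06 rad and z of cap in the frame of jar_mouth below -0.017 m and angle between the x axis of cap and the x axis of jar, either way round below 0.45 rad), for 0.2 s.
At the end, for the whole second after the job is handed in: jar upright and fully down in the nest (within 6 mm sideways, 4 mm in height); only the cap is gripped, still, level within 0.15 rad, touching nothing else, lower edge 4 to 45 mm above the rim, within 15 mm of the mouth's axis, its yaw to the jar 0.55 to 1.5 rad (horizontal distance between jar and nest_seat below 0.006 m and z of jar in the frame of nest_seat between -0.003 and 0.004 m and angle between jar's own z axis and vertical below 0.06 rad and z of cap in the frame of jar_mouth between 0.004 and 0.045 m and horizontal distance between cap and jar_mouth below 0.015 m and angle between cap's own z axis and vertical below 0.15 rad and angle between the x axis of cap and the x axis of jar, either way round between 0.55 and 1.5 rad and contact force between the fingers and cap above 3 N and contact force between each of cap, the arm, the fingers and jar below 0.2 N and linear speed of each of cap, jar below 0.02 m/s); the arm keeps its last pose, push and grip.
It fails at once if the cap comes off while the jar is out of the nest (z of cap in the frame of jar_mouth above -0.012 m and (horizontal distance between jar and nest_seat above 0.03 m or z of jar in the frame of nest_seat above 0.03 m)).
It fails at once if the jar is tipped over (angle between jar's own z axis and vertical above 0.6 rad).
It fails at once if another thing on the bench is shifted by more than 30 mm (distance of any of round_jar, cells_large, cells_small, tape_roll, screwdriver, wood_block, carton from where it was at the start of the episode above 0.03 m).
It also fails if it takes over 48 s, if anything falls off the work surface, if the arm or the gripper's body presses on something with over 40 N, if the wrist force passes 120 N, or if a joint passes its speed limit or range.

### The arm

A 6-joint arm with a two-finger parallel gripper is mounted at the origin on the work surface. World frame = base frame: x ahead of the robot, y to its left, z up, the work surface at z = 0. Lengths are in m, angles in rad, forces in N, time in s.
With the tool pointing down it reaches from about 0.35 to 0.95 m from the base axis. Payload 17.4 kg.
Tool frame: the origin (TCP) lies between the finger pads; the fingertips stand bot.nose_length ahead of it and the grasp point (between the pads) lies 11 mm behind it (bot.nose_length is the distance from the TCP to the fingertips, in m); z points along the fingers, y is the line along which they close (so a half turn about z gives the same grasp; the last joint's range is limited). The gripper opens to 93 mm and grips with 3 to 60 N. Pads are 15 mm wide; open, the fingers measure 128 mm over their backs; the gripper's body (75 mm by 188 mm) begins 65 mm behind the grasp point.
Start: joints at [1.089, 0.116, 1.442, -0, 1.584, -0.038], TCP at [0.29, 0.61, 0.227] pointing down, gripper open.
Joint ranges: [-2.83, 2.83], [-0.83, 2.19], [0.07, 2.5], [-1.14, 4.28], [0.01, 3], [-2.97, 2.97]. Speed limits (rad/s): [1.89, 1.89, 2.22, 3.14, 3.14, 3.14].

### API

Orientations are given as a unit quaternion [x, y, z, w].
In Python, from workcell import bot gives the robot as it stands. The module is installed in compiled form; this text tells all that it offers.
- The arm moves only by the tool drive_tool, never from a script. Its argument "targets" is text: rows parted by semicolons, each of 5 numbers parted by spaces: the opening in per cent of the stroke, from 0 (shut) to 100 (fully open), then the shift along the tool's x, y, z in cm, then the turn about the tool's z in degrees. In form: jaw x y z yaw; .... A call has 1 to 10 rows; each row shifts and turns the commanded pose from where the row before left it, along the tool's axes as they then stand; what a row does not reach is not made up. A row lasts 1/8 s, in which the tool goes at most 62.5 mm and 10.7 degrees, less where a joint would pass 70% of its speed; a pose out of reach is approached as far as the arm can. A call with a gripper value outside its range is refused whole. The fingers move at their own pace and stop on an object; the grip force is fixed at half the most. Time passes only in rows, so rows that do not move let the fingers close. It gives the time, the measured TCP pose, the force, the opening and the grip force at its end, in the units of the state.
- bot.state(): the state, without advancing time (a new reading comes with each control period).
- bot.get_image(name): name is "side" or "top"; returns a dict with "img" (480x640x3 uint8, blue, green, red), "range_z" (480x640 float32, m along the optical axis (not along the pixel's ray), 0 where there is no reading), "vfov" (degrees; the focal length in pixels is half the picture's height over the tangent of half this angle, whatever the lens; pixels are square), "cx", "cy" (the principal point, pixels), "rvec" (rotation vector, rad) and "tvec" (3), from world to camera coordinates, as OpenCV has them. Camera axes: x right, y down, z forward; pixel columns grow to the right and rows downward; lengths in m; the calibration is good to about 2 mm. A picture is of the moment at which its call begins.
- bot.sign_off(): hands the job in; it is judged then, once.
The state is a dict: "time_s": time; "joint_pos": joint angles; "joint_vel": joint speeds; "joint_efforts": joint torques, N m; "ee_pos": TCP position; "eef_rot": TCP orientation; "ft_force": force on the tool from outside, world axes, zero at the start; "moment": the same for the moment, N m; "width": finger opening in m; "grasp_force": force on a finger pad.
Only numpy, scipy, OpenCV 4.12 (cv2) and the standard library are available. Lean on these libraries where they do the work, as an engineer would, in place of code of your own. Each camera call takes 0.05 s, during which the arm holds its last target. There are 200 camera calls.

## Working session

There is one attempt and no reset: what is moved stays moved. The work goes in short steps, Python scripts to look and compute and a tool call to move; the robot and the scene stay as the last step left them, time stands still between calls to the robot, and variables do not carry over. Pictures are saved under pics/ and viewed, at most 10 in all, crops included, and the job is handed in when it is done.

Besides the shell and the picture viewer there is one more tool, called after "Call:" in YAML: its name, and indented under it one key for each argument. drive_tool: Moves the arm, as the interface text tells. Its arguments: {"type":"object","properties":{"targets":{"type":"string"}},"required":["targets"]}

```bash
mkdir -p pics
cat > h.py <<'E'
import numpy as np, cv2
from workcell import bot
def grab(n):
    d=bot.get_image(n); f=240/np.tan(np.radians(d["vfov"])/2)
    R=cv2.Rodrigues(np.array(d["rvec"],float))[0]; t=np.array(d["tvec"],float).ravel()
    d.update(f=f,R=R,t=t,C=-R.T@t); return d
def ray(d,u,v,z):
    r=d["R"].T@np.array([(u-d["cx"])/d["f"],(v-d["cy"])/d["f"],1]); return d["C"]+r*(z-d["C"][2])/r[2]
def cloud(d):
    v,u=np.mgrid[:480,:640]; Z=d["range_z"]
    P=np.stack([(u-d["cx"])/d["f"]*Z,(v-d["cy"])/d["f"]*Z,Z],-1); W=(P-d["t"])@d["R"]; W[Z==0]=np.nan; return W
def proj(d,p):
    q=d["R"]@np.array(p)+d["t"]; return d["f"]*q[:2]/q[2]+[d["cx"],d["cy"]]
E
python3 - <<'E'
from h import *
for n in("top","side"):
    d=grab(n); cv2.imwrite(f"pics/{n}0.png",d["img"]); print(n,d["C"],d["f"],d["cx"],d["cy"],d["R"][2])
s=bot.state(); print(s, bot.nose_length)
E
```

```text
top [ 0.39904003 -0.01464916  1.10916682] 435.1576587452308 312.9650177289015 241.11299859726623 [ 0.12419538  0.02328048 -0.99198464]
side [ 0.02124684 -0.59237616  0.92058287] 502.2007439674626 323.93971861166654 231.71023597759745 [ 0.44304667  0.51291181 -0.73527622]
{'time_s': 0.1, 'joint_pos': array([ 1.08920930e+00,  1.16437287e-01,  1.44219257e+00, -2.18284483e-05,
        1.58400321e+00, -3.77812967e-02]), 'joint_vel': array([ 0.00027322, -0.00276919, -0.00123349,  0.00035178, -0.00161626,
        0.00155298]), 'joint_efforts': array([ 2.49483484e-03, -7.22897387e+01, -6.23868656e+01,  7.81544438e-02,
        2.26729468e-02, -2.08927293e-05]), 'ee_pos': array([0.2897527 , 0.6094526 , 0.22598315]), 'eef_rot': array([ 2.20086331e-01,  9.75480259e-01, -5.05565030e-04, -1.23028273e-04]), 'ft_force': array([-0.23971806, -0.12945106, -1.21651175]), 'moment': array([ 0.00634882, -0.00826798,  0.02537938]), 'grasp_force': 0.0, 'width': 0.0926613916577421} 0.008
```

View pics/top0.png

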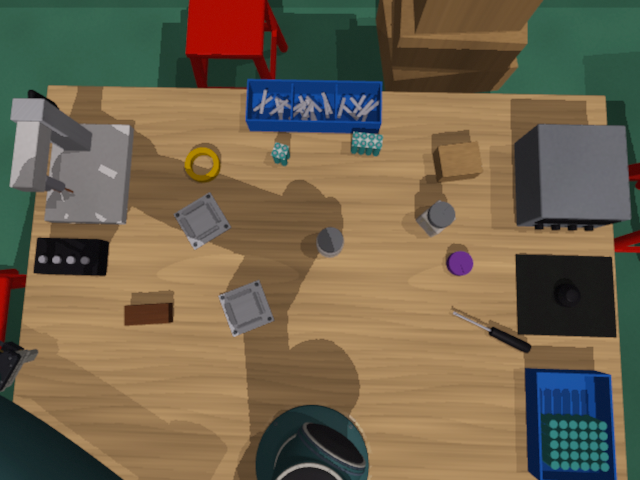

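View pics/side0.png

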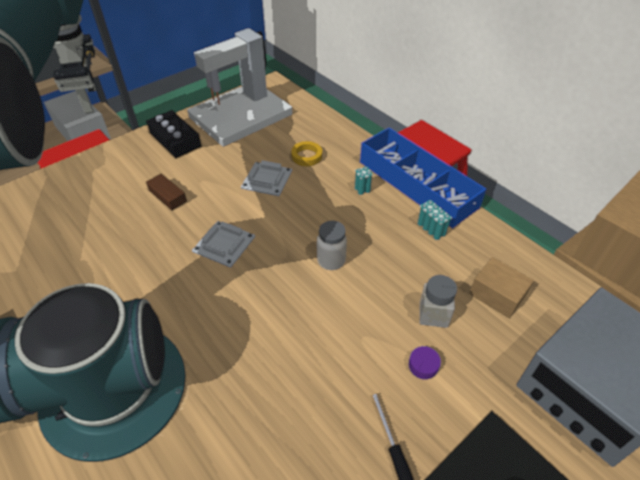

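The top view shows these look-alikes:
- **Jars:** the square jar is at top (436,217) / side (439,302). The round jar is at top (330,241) and is not the target. The purple cap at (460,263) is also excluded.
- **Nests:** they are at top (203,220) and (246,307). The base is near (312,450), so (203,220) is farther and should be the one meant.

I'll measure both and check with one close crop.

Run:
```python
from h import *
d=grab("top"); W=cloud(d); s=grab("side"); V=cloud(s)
def box(d,W,u0,v0,u1,v1,zl,zh):
    m=np.zeros((480,640),bool); m[v0:v1,u0:u1]=1
    m&=(W[...,2]>zl)&(W[...,2]<zh); P=W[m]; 
    r=cv2.minAreaRect(P[:,:2].astype(np.float32)); return len(P),P.mean(0).round(4),np.round(r[0],4),np.round(r[1],4),round(r[2],1)
print("cap top",box(d,W,410,190,465,245,.095,.115)); print("cap side",box(s,V,415,270,465,335,.098,.115))
print("jar side body",box(s,V,415,270,465,335,.01,.07)); print("jar top body",box(d,W,410,190,465,245,.02,.085))
for n,b in(("far",(170,190,235,250)),("near",(215,275,280,340))): 
    print(n,[box(d,W,*b,*z) for z in((.004,.04),(.02,.04))])
print("far side",box(s,V,235,155,297,200,.02,.04))
print("near top ctr",ray(d,246,307,.01),"far",ray(d,203,220,.01))
a=cv2.resize(d["img"][180:260,395:475],(400,400),interpolation=3); b=cv2.resize(d["img"][185:255,168:238],(400,400),interpolation=3)
c=cv2.resize(s["img"][265:335,405:475],(400,400),interpolation=3)
im=np.hstack([a,b,c]); cv2.imwrite("pics/crop.png",cv2.resize(im,(798,266)))
```

```text
cap top (542, array([ 0.5953, -0.2876,  0.1046]), array([ 0.5963, -0.2878]), array([0.0587, 0.0591]), 46.9)
cap side (621, array([ 0.5939, -0.29  ,  0.1047]), array([ 0.5953, -0.2885]), array([0.0612, 0.0588]), 66.1)
jar side body (595, array([ 0.573 , -0.3014,  0.0403]), array([ 0.5745, -0.2907]), array([0.0428, 0.0808]), 3.1)
jar top body (287, array([ 0.5808, -0.2692,  0.06  ]), array([ 0.5953, -0.2878]), array([0.0618, 0.0619]), 41.6)
far [(1931, array([0.5821, 0.2987, 0.0124]), array([0.5868, 0.2991]), array([0.1555, 0.1663]), 2.1), (366, array([0.5826, 0.3012, 0.0273]), array([0.5821, 0.3005]), array([0.0853, 0.0851]), 34.2)]
near [(2121, array([0.363 , 0.1751, 0.0121]), array([0.3665, 0.1741]), array([0.1596, 0.1636]), 1.6), (360, array([0.3626, 0.1769, 0.028 ]), array([0.3631, 0.1761]), array([0.0832, 0.084 ]), 23.3)]
far side (325, array([0.5857, 0.3025, 0.0263]), array([0.6079, 0.3118]), array([0.1506, 0.0896]), 24.2)
near top ctr [0.36591008 0.17420164 0.01      ] far [0.58404161 0.29584085 0.01      ]
```

View pics/crop.png

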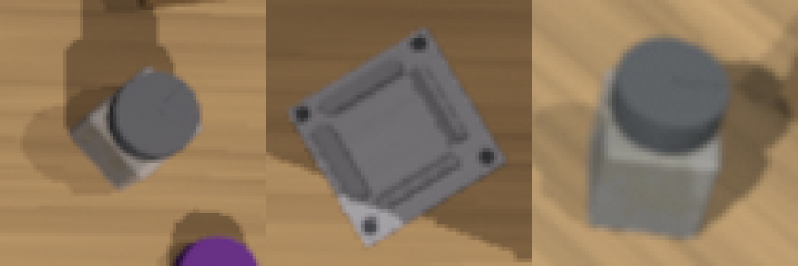

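The crop confirms it: the square body with the grey cap (rib visible) is the jar, at about (0.5955, -0.288) with sides at ~41.6°. The far nest has four walls and is at about (0.582, 0.3005), with its sides at 34.2°. Its range from the base is 0.655 m against 0.404 m for the other. The cap measures 59 mm wide with its top at 0.1046 m, and the body 62 mm, all matching the sizes given. Next I go above the jar.

Call:
drive_tool:
  targets: "100 -3.3 -3.4 0 0;100 -3.3 -3.4 0 0;100 -3.3 -3.4 0 0;100 -3.3 -3.4 0 0;100 -3.3 -3.4 0 0;100 -3.3 -3.4 0 0;100 -3.3 -3.4 0 0;100 -3.3 -3.4 0 0;100 -3.3 -3.4 0 0;100 -3.3 -3.4 0 0"

```text
time_s: 1.45
ee_pos: [0.442, 0.1594, 0.2267]
eef_rot: [0.22, 0.975, 0.0, 0.0]
ft_force: [1.2, -0.5, 0.3]
width: 0.093
grasp_force: 0.0
```

Call:
drive_tool:
  targets: "100 -3.3 -3.4 0 0;100 -3.3 -3.4 0 0;100 -3.3 -3.4 0 0;100 -3.3 -3.4 0 0;100 -3.3 -3.4 0 0;100 -3.3 -3.4 0 0;100 -3.3 -3.4 0 0;100 -3.3 -3.4 0 0;100 -3.3 -3.4 0 0;100 -3.3 -3.4 0 0"

```text
time_s: 2.7
ee_pos: [0.5942, -0.2895, 0.2265]
eef_rot: [0.22, 0.975, 0.0, -0.0]
ft_force: [-0.3, -0.5, 0.6]
width: 0.0929
grasp_force: 0.0
```

```bash
cat >> h.py <<'E'
from scipy.spatial.transform import Rotation as Ro
def go(p):
    s=bot.state(); R=Ro.from_quat(s["eef_rot"]); print("t",s["time_s"],"tcp",s["ee_pos"].round(4),"yawY",round(float(np.degrees(np.arctan2(*R.as_matrix()[1::-1,1]))),2),"w",s["width"],"j6",s["joint_pos"][5].round(2),"F",s["ft_force"].round(1),"shift cm",(R.inv().apply(np.array(p)-s["ee_pos"])*100).round(2))
E
python3 - <<'E'
from h import *
go([.5955,-.288,.086])
E
```

```text
t 2.7 tcp [ 0.5942 -0.2895  0.2265] yawY 64.56 w 0.09285946169889599 j6 -1.62 F [-0.3 -0.5  0.6] shift cm [-0.06  0.19 14.05]
```

Call:
drive_tool:
  targets: "100 0 0.2 4 0;100 0 0 4 0;100 0 0 3 0;100 0 0 2 0;100 0 0 1 0;100 0 0 0 0;0 0 0 0 0;0 0 0 0 0;0 0 0 0 0;0 0 0 0 0"

```text
time_s: 3.95
ee_pos: [0.5948, -0.2862, 0.0869]
eef_rot: [0.22, 0.975, -0.0, 0.0]
ft_force: [-0.5, -0.7, 0.8]
width: 0.0595
grasp_force: 30.0
```

Call:
drive_tool:
  targets: "0 0 0 0 0;0 0 0 0 0;0 0 0 -0.5 0;0 0 0 -1.5 0"

```text
time_s: 4.45
ee_pos: [0.5943, -0.2858, 0.1062]
eef_rot: [0.22, 0.975, 0.0, -0.001]
ft_force: [-0.2, 1.1, -3.0]
width: 0.0595
grasp_force: 30.0
```

Call:
drive_tool:
  targets: "0 0 0 -3 0;0 0 0 -4 0;0 0 0 -4 0;0 0 0 -1 0;0 1 2 0 0;0 2 4 0 0;0 2 4 0 0;0 2 4 0 0;0 2 4 0 0;0 2 4 0 0"

```text
time_s: 5.7
ee_pos: [0.5888, -0.0377, 0.2247]
eef_rot: [0.22, 0.976, -0.0, -0.001]
ft_force: [-0.4, -0.0, -3.1]
width: 0.0589
grasp_force: 30.0
```

Call:
drive_tool:
  targets: "0 2 4 0 0;0 2 4 0 0;0 2 4 0 0;0 2 4 0 0;0 2 4 0 0;0 2 4 0 0;0 2 4 0 0;0 1 2.2 0 4;0 0 0 0 3.4;0 0 0 0 0"

```text
time_s: 6.95
ee_pos: [0.583, 0.2977, 0.2248]
eef_rot: [0.282, 0.959, -0.001, -0.001]
ft_force: [-0.3, 0.3, -2.9]
width: 0.0591
grasp_force: 30.0
```

Run:
```python
from h import *
go([.582,.3005,.226])
for n in("top","side"):
    d=grab(n); c=proj(d,[.582,.3005,.15]).astype(int); u=np.clip(c[0]-80,0,480); v=np.clip(c[1]-80,0,320)
    im=cv2.resize(d["img"][v:v+160,u:u+160],(400,400),interpolation=3); print(n,u,v)
    out=im if n=="top" else np.hstack([out,im])
    W=cloud(d)
    for zl,zh in((.125,.205),(.02,.04)):
        m=(np.hypot(W[...,0]-.582,W[...,1]-.3005)<.06)&(W[...,2]>zl)&(W[...,2]<zh); P=W[m]
        if len(P)>20:
            r=cv2.minAreaRect(P[:,:2].astype(np.float32)); print(n,zl,len(P),np.round(r[0],4),np.round(r[1],4),round(r[2],1),P.min(0).round(3))
cv2.imwrite("pics/held.png",out)
```

```text
t 6.95 tcp [0.583  0.2977 0.2248] yawY 57.25 w 0.059129644923976835 j6 -0.57 F [-0.3  0.3 -2.9] shift cm [ 0.23  0.19 -0.12]
top 104 130
top 0.125 38 [0.5969 0.2679] [0.0611 0.0177] 14.6 [0.565 0.254 0.142]
top 0.02 165 [0.5759 0.2736] [0.0423 0.0958] 76.0 [0.533 0.252 0.02 ]
side 181 55
side 0.125 649 [0.5782 0.273 ] [0.0461 0.0827] 76.1 [0.542 0.25  0.14 ]
side 0.02 308 [0.5815 0.2994] [0.0901 0.0852] 33.2 [0.533 0.25  0.02 ]
```

View pics/held.png

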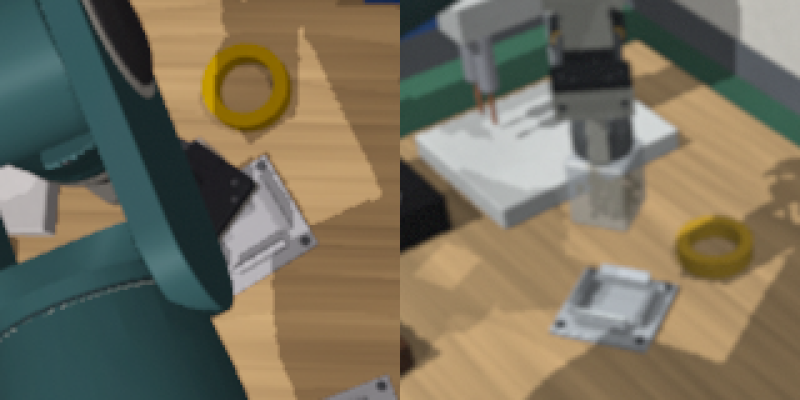

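The jar hangs upright at side-crop (605,190), and the nest is unobstructed at (612,305). I'll fit the visible jar faces once before lowering.

Run:
```python
from h import *
d=grab("side"); W=cloud(d)
m=(np.hypot(W[...,0]-.583,W[...,1]-.2977)<.052)&(W[...,2]>.15)&(W[...,2]<.203); P=W[m]
a=np.radians(33.7)
for k,n in enumerate(([np.cos(a),np.sin(a)],[-np.sin(a),np.cos(a)])):
    n=np.array(n); t=np.array([-n[1],n[0]])
    q=(P[:,:2]-[.583,.2977]); u=q@n; v=q@t
    f=u<np.percentile(u,3)+.006
    h=np.histogram(u*1000,bins=np.arange(-46,46,4)); print(k,h[0])
    f=(np.abs(u-(-.031))<.006)
    if f.sum()>20:
        vx,vy,x0,y0=cv2.fitLine(np.stack([v[f],u[f]],1).astype(np.float32),cv2.DIST_HUBER,0,.001,.001).ravel()
        print(" n",f.sum(),"dist mm",(1000*(y0-vy/vx*x0)).round(2),"rot deg",np.degrees(np.arctan(vy/vx)).round(2))
```

```text
0 [  0   0  12 261 133  17  11  11  10  12  10   9  11  14   9   9  14   8
   3   0   0   0]
 n 413 dist mm -30.78 rot deg -0.68
1 [  0   0  69 110  31  25  26  27  26  26  29  29  26  24  31  25  26  20
   4   0   0   0]
 n 214 dist mm -33.73 rot deg 2.99
```

Call:
drive_tool:
  targets: "0 0.4 0.2 3 0;0 0 0 4 0;0 0 0 2.5 0;0 0 0 0.8 0;0 0 0 0.4 0;0 0 0 0.4 0;0 0 0 0.4 0"

```text
time_s: 7.98
ee_pos: [0.5821, 0.3009, 0.1123]
eef_rot: [0.283, 0.959, 0.0, 0.0]
ft_force: [0.2, 0.5, -3.3]
width: 0.0593
grasp_force: 30.0
```

Call:
drive_tool:
  targets: "0 0 0 0.3 0;0 0 0 0.3 0;0 0 0 0.3 0;0 0 0 0.2 0;0 0 0 0 0"

```text
time_s: 8.6
ee_pos: [0.5817, 0.3008, 0.1003]
eef_rot: [0.283, 0.959, -0.0, -0.0]
ft_force: [-1.4, 1.7, -3.6]
width: 0.0598
grasp_force: 30.0
```

Underside at ~13.4 mm and inside the lips with no load. I keep lowering in small steps.

Call:
drive_tool:
  targets: "0 0 0 0.2 0;0 0 0 0.1 0;0 0 0 0.1 0;0 0 0 0 0"

```text
time_s: 9.1
ee_pos: [0.5818, 0.3009, 0.0966]
eef_rot: [0.283, 0.959, -0.0, -0.0]
ft_force: [-1.0, 2.0, -3.6]
width: 0.0595
grasp_force: 30.0
```

Call:
drive_tool:
  targets: "0 0 0 0.1 0;0 0 0 0.05 0;0 0 0 0 0"

```text
time_s: 9.48
ee_pos: [0.5818, 0.3008, 0.0952]
eef_rot: [0.283, 0.959, 0.0, 0.0]
ft_force: [-1.8, 2.6, -1.0]
width: 0.0593
grasp_force: 30.0
```

Call:
drive_tool:
  targets: "0 0 0 0.1 0;0 0 0 0 0"

```text
time_s: 9.72
ee_pos: [0.5819, 0.301, 0.0951]
eef_rot: [0.283, 0.959, 0.0, 0.0]
ft_force: [-6.6, 1.6, 6.3]
width: 0.0593
grasp_force: 30.0
```

Call:
drive_tool:
  targets: "0 0 0 0.05 0;0 0 0 0 0;0 0 0 0 0"

```text
time_s: 10.1
ee_pos: [0.582, 0.301, 0.095]
eef_rot: [0.283, 0.959, 0.0, 0.0]
ft_force: [-8.2, 1.2, 10.8]
width: 0.0594
grasp_force: 30.0
```

Fully seated: descent has stopped at TCP 0.095 with 11 N up, which is 8 mm above the pick height and equals the floor height. I relieve the side load, then turn 57° counter-clockwise, which is negative about tool z (pointing down).

Call:
drive_tool:
  targets: "0 0.05 0 0 0;0 0 0 0 -4;0 0 0 0 -8;0 0 0 0 -8;0 0 0 0 -8;0 0 0 0 -8;0 0 0 0 -8"

```text
time_s: 10.98
ee_pos: [0.5822, 0.3005, 0.0959]
eef_rot: [-0.099, 0.995, -0.0, 0.001]
ft_force: [-5.4, -6.4, 15.5]
width: 0.0593
grasp_force: 30.0
```

Call:
drive_tool:
  targets: "0 0 0 0 -8;0 0 0 0 -5;0 0 0 0 0;0 0 0 0 0"

```text
time_s: 11.48
ee_pos: [0.5825, 0.3003, 0.0959]
eef_rot: [-0.209, 0.978, -0.001, 0.001]
ft_force: [-3.6, -7.4, 14.9]
width: 0.0599
grasp_force: 30.0
```

Run:
```python
from h import *
go([.582,.301,.095]); print(bot.state()["moment"])
d=grab("side"); c=proj(d,[.582,.301,.08]).astype(int); u,v=c[0]-50,c[1]-50
cv2.imwrite("pics/turned.png",cv2.resize(d["img"][v:v+100,u:u+100],(500,500),interpolation=3)); W=cloud(d)
m=(np.hypot(W[...,0]-.582,W[...,1]-.301)<.05)&(W[...,2]>.035)&(W[...,2]<.076); P=W[m]
a=np.radians(33.7); n=np.array([np.cos(a),np.sin(a)]); q=(P[:,:2]-[.582,.301]); print(np.histogram(q@n*1000,bins=np.arange(-46,10,4))[0],np.histogram(q@[-n[1],n[0]]*1000,bins=np.arange(-46,10,4))[0])
m=(np.hypot(W[...,0]-.582,W[...,1]-.301)<.046)&(W[...,2]>.07)&(W[...,2]<.09); print(np.histogram(W[m][:,2],bins=np.arange(.07,.09,.002)))
```

```text
t 11.475 tcp [0.5825 0.3003 0.0959] yawY 114.16 w 0.059904509184355505 j6 -1.55 F [-3.6 -7.4 14.9] shift cm [0.02 0.08 0.09]
[-1.17019881  0.67059243  0.12619855]
[  0   0   1  62 172  26   8   4   8   6   7   7   5] [ 0  0  0 95 23 16 17 17 16 18 20 16 15]
(array([16, 13, 16, 14, 19, 34, 40, 23,  5]), array([0.07 , 0.072, 0.074, 0.076, 0.078, 0.08 , 0.082, 0.084, 0.086,
       0.088]))
```

View pics/turned.png

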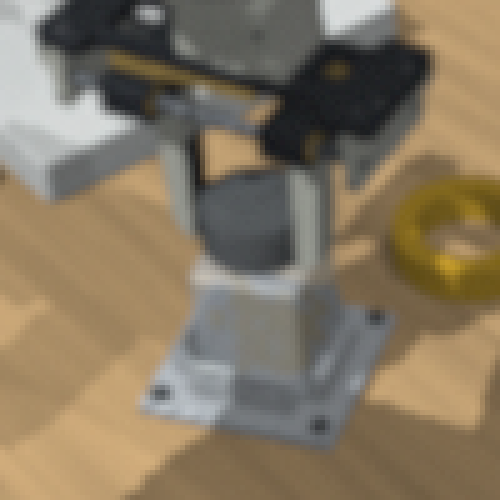

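The jar is still seated square in the nest, and the fingers hold the cap at crop (250,220). The residual moment is small (0.13 N m) and the seal pushes up 15 N. I lift gently and check that only the cap's weight hangs on the gripper.

Call:
drive_tool:
  targets: "0 0 0 -0.2 0;0 0 0 -0.2 0;0 0 0 -0.2 0;0 0 0 0 0"

```text
time_s: 12.02
ee_pos: [0.5815, 0.301, 0.0996]
eef_rot: [-0.209, 0.978, -0.0, 0.0]
ft_force: [-0.4, -3.0, 1.2]
width: 0.0596
grasp_force: 30.0
```

Run:
```python
from h import *
go([.582,.301,.095]); print(bot.state()["moment"])
d=grab("side"); c=proj(d,[.582,.301,.08]).astype(int); u,v=c[0]-50,c[1]-50
cv2.imwrite("pics/lift.png",cv2.resize(d["img"][v:v+100,u:u+100],(500,500),interpolation=3))
```

```text
t 12.025 tcp [0.5815 0.301  0.0996] yawY 114.17 w 0.059621917905511884 j6 -1.55 F [-0.4 -3.   1.2] shift cm [-0.05 -0.02  0.46]
[-0.26966625  0.03852863 -0.0083496 ]
```

View pics/lift.png

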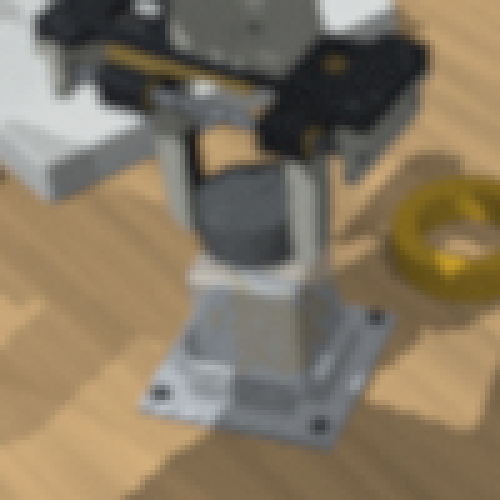

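The cap has risen clear of the shoulder while the jar stayed put, and the pull force is near zero, so it is free. I lift it straight off to about 20 mm above the rim.

Call:
drive_tool:
  targets: "0 0 0 -0.5 0;0 0 0 -0.5 0;0 0 0 -0.5 0;0 0 0 -0.5 0;0 0 0 -0.7 0;0 0 0 -0.7 0;0 0 0 -0.3 0;0 0 0 0 0;0 0 0 0 0"

```text
time_s: 13.2
ee_pos: [0.5813, 0.301, 0.1363]
eef_rot: [-0.209, 0.978, -0.0, -0.0]
ft_force: [-0.1, -0.7, -0.7]
width: 0.0594
grasp_force: 30.0
```

Run:
```python
from h import *
go([.582,.301,.1365])
d=grab("side"); c=proj(d,[.582,.301,.09]).astype(int); u,v=c[0]-50,c[1]-50
cv2.imwrite("pics/end.png",cv2.resize(d["img"][v:v+100,u:u+100],(500,500),interpolation=3)); W=cloud(d)
m=(np.hypot(W[...,0]-.582,W[...,1]-.301)<.05)&(W[...,2]>.035)&(W[...,2]<.076); P=W[m]
a=np.radians(33.7); n=np.array([np.cos(a),np.sin(a)]); q=(P[:,:2]-[.582,.301]); print(np.histogram(q@n*1000,bins=np.arange(-46,10,4))[0],np.histogram(q@[-n[1],n[0]]*1000,bins=np.arange(-46,10,4))[0])
t=(np.hypot(W[...,0]-.582,W[...,1]-.301)<.04)&(W[...,2]>.076)&(W[...,2]<.088); print("shoulder z",np.histogram(W[t][:,2],bins=np.arange(.076,.089,.002)))
```

```text
t 13.2 tcp [0.5813 0.301  0.1363] yawY 114.17 w 0.05944303142956217 j6 -1.55 F [-0.1 -0.7 -0.7] shift cm [-0.06 -0.03 -0.02]
[  0   0   1 101 145  14   7   9   6   8   5   9   5] [  0   2   0 106  18  18  16  13  19  19  16  14  19]
shoulder z (array([15, 30, 58, 62, 32, 16]), array([0.076, 0.078, 0.08 , 0.082, 0.084, 0.086, 0.088]))
```

View pics/end.png

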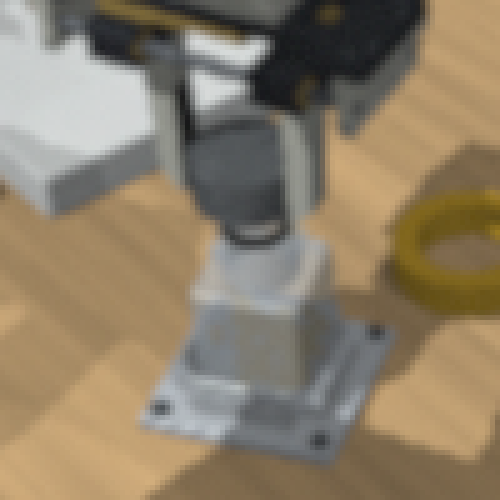

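The neck and seal at crop (260,240) are open, the jar is seated, and the cap is held above. The cap might be slightly tilted, so I check its level by fitting a plane to its top.

Run:
```python
from h import *
for n in ("side","top"):
    d=grab(n); W=cloud(d)
    m=(np.hypot(W[...,0]-.5815,W[...,1]-.301)<.024)&(W[...,2]>.145)&(W[...,2]<.162); P=W[m]; print(n,len(P))
    if len(P)>20:
        A=np.c_[P[:,:2]-[.5815,.301],np.ones(len(P))]; k=np.linalg.lstsq(A,P[:,2],rcond=None)[0]
        r=P[:,2]-A@k; g=abs(r)<2*r.std(); k=np.linalg.lstsq(A[g],P[g,2],rcond=None)[0]; print(k.round(4),r.std())
    S=(np.hypot(W[...,0]-.5815,W[...,1]-.301)<.034)&(W[...,2]>.118)&(W[...,2]<.16); Q=W[S]; 
    if len(Q): print(np.histogram(Q[:,2],bins=np.arange(.118,.162,.004))[0], Q.mean(0))
```

```text
side 161
[0.0002 0.0067 0.1549] 0.001732055932388522
[  1   0   6  23  28  31  27  26  93 167   8] [0.5738095  0.29735137 0.14943997]
top 0
[0 0 1 2 4 1 1 3 1 0 0] [0.57349211 0.27469661 0.13898849]
```

The cap is level (slope below 0.01 rad), with its top at 0.154 m against an expected 0.153 m, so its lower edge is about 20 mm above the rim. Handing in.

```bash
python3 -c "
from workcell import bot
print(bot.sign_off())"
```

```text
the job is handed in; nothing more can be done
None
```

I handed the job in at about 13 s: the square jar is fully down in the far nest, and its cap is off and held level about 2 cm above the mouth. I never saw the rib after turning, so the cap's final yaw is inferred from the 57° turn and its coming free; the hand-in gave no verdict.

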